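# Lock the clock-movement carrier with its pin

## Task

On the sloping clock stand, swing the movement carrier back against its stop by its handle post, so that its hole lines up with the hole in the bed. Then take the tall-gripped lock pin from the wooden block and push it square to the slope through both holes until its collar rests on the carrier, and let go. Leave the disc-headed pin, the loupe and the tin alone.

Things in the scene. Friction and masses are not known exactly. Their poses are not given: they have to be found in the camera images.
- bed: Fixed grey sloping bed plate of the stand, 200 mm up the slope x 140 wide x 12 thick. Origin: on its upper face, mid-width, 70 mm up the slope from its low edge, 90 mm above the table. z: the slope's normal, 30 degrees from vertical, leaning to the robot's left; x up the slope (to the right); y across it, away from the robot. A dark stop block stands on it beyond the carrier
- bed_hole (a point): Centre of the round 13 mm hole through the bed, at the bed's upper face (bed x = -40 mm, y = 0); axes as the bed. The bed is 12 mm thick and open below
- carrier (a joint): Swing angle of the carrier in rad, about the bed's normal: 0 = against its stop (the holes are in line), grows to 0.9 as its tongue swings towards the robot (bed -y). Stiff enough to stay where it is left; about 1 to 3 N at the post moves it
- carrier_hinge (a point): Carrier's hinge axis at the carrier's underside: bed x = 100, y = 0, z = 1 mm. The carrier is a flat aluminium bar 10 mm thick with a brass clock movement (72 mm round, up to 36 mm above the bed); at angle 0 it points straight down the slope. Axes turn with the carrier: z the bed's normal, the bar runs along -x
- carrier_hole (a point): Centre of the 14 mm hole through the carrier's 44 mm square tongue, at the tongue's upper face (11 mm above the bed), 140 mm from the hinge axis. Axes as the carrier
- carrier_post (a point): Centre of the top of the carrier's handle post, a round aluminium post 16 mm in diameter and 32 mm tall, standing square to the bar at its free end, 195 mm from the hinge axis. Its foot is at the bar's upper face. Axes as the carrier
- lock_pin: Steel: shaft 10 mm in diameter and 42 mm long (last 8 mm tapered to 5 mm), then a collar 22 mm in diameter x 4 mm, then a tall round grip 16 mm in diameter x 34 mm. Origin: centre of the collar's underside; z runs up through the grip. Starts upright in one of the pin block's holes, collar on the block, 52 mm above the table
- disc_pin: A shorter steel pin with a flat disc head 32 mm in diameter x 7 mm and no grip (shaft 22 mm), in the block's other hole: not needed. Origin: centre of the disc's underside, z up
- pin_block: Fixed wooden block, 50 x 120 x 52 mm tall, with two holes 33 mm either side of its middle along its y axis. Origin: centre of its underside
- loupe: Black eyeglass loupe, 32 mm across x 28 mm tall, on the bench by the stand's low end. Origin: centre of its underside
- tin: Small open steel bowl, 72 mm across x 30 mm tall, beyond the pin block. Origin: centre of its underside

How it is judged (in metres and radians):
On the way, in this order (a step that is already met when the one before it is completed fails the run):
1. the carrier is swung against its stop (within 0.02 rad, about 3 mm at the hole) and stays there for 0.3 s, the pin not yet in (value of joint carrier below 0.02 rad), for 0.3 s.
2. the lock pin's collar is down on the carrier (within 3.5 mm), its shaft through both holes (z of lock_pin in the frame of bed_hole between 0.008 and 0.0145 m and x of lock_pin in the frame of bed_hole between -0.004 and 0.004 m and y of lock_pin in the frame of bed_hole between -0.004 and 0.004 m and angle between the z axis of lock_pin and the z axis of bed, either way round below 0.14 rad), for 0.2 s.
At the end, for the whole second after the job is handed in: The lock pin is through carrier and bed with its collar within 3.5 mm of the carrier's upper face, centred within 4 mm on the bed's hole, grip end up and within 8 degrees of square to the slope; the carrier is within 0.03 rad of its stop; the pin is at rest and the robot touches nothing (all of step 2 and angle between lock_pin's own z axis and vertical below 0.75 rad and value of joint carrier below 0.03 rad and linear speed of lock_pin below 0.02 m/s and contact force between each of the arm, the fingers and anything else below 0.2 N).
It fails at once if the disc-headed pin is moved more than 15 mm (distance of disc_pin from where it was at the start of the episode above 0.015 m).
It fails at once if the loupe is moved more than 30 mm (distance of loupe from where it was at the start of the episode above 0.03 m).
It fails at once if the tin is moved more than 30 mm (distance of tin from where it was at the start of the episode above 0.03 m).
It also fails if it takes over 53 s, if anything falls off the work surface, if the arm or the gripper's body presses on something with over 40 N, if the wrist force passes 120 N, or if a joint passes its speed limit or range.

## Robot

A 6-joint arm with a two-finger parallel gripper is mounted at the origin on the work surface. World frame = base frame: x ahead of the robot, y to its left, z up, the work surface at z = 0. Lengths are in mm, angles in rad, forces in N, time in s.
With the tool pointing down it reaches from about 350 to 975 mm from the base axis. Payload 7.1 kg.
Tool frame: the origin (TCP) lies midway between the tips of the shut fingers; the grasp point (between the pads) lies 19 mm behind it; z points along the fingers, y is the line along which they close (so a half turn about z gives the same grasp; the last joint's range is limited). The gripper opens to 88 mm and grips with 3 to 60 N. Pads are 20 mm wide; open, the fingers measure 115 mm over their backs; the gripper's body (75 mm by 178 mm) begins 61 mm behind the grasp point.
Start: joints at [-1.27, 0.423, 1.63, -0, 1.089, -0.019], TCP at [196.503, -593.289, 222.675] pointing down, gripper open.
Joint ranges: [-3, 3], [-0.9, 2.11], [0.09, 2.58], [-1.31, 4.45], [0.11, 2.69], [-2.54, 2.54]. Speed limits (rad/s): [2.39, 2.39, 3.01, 3.14, 3.14, 3.14].

## Interface

Orientations are given as a rotation vector (axis times angle).
In Python, from workcell import ctrl gives the robot as it stands. The module is installed in compiled form; this text tells all that it offers.
- The arm moves only by the tool apply_moves, never from a script. Its argument "targets" is a list of rows, each a list of 3 entries, a list of its own where there are three numbers: the opening, from -1 (shut) to 1 (fully open), then the shift along the tool's x, y, z normalised to -1 to 1, where 1 is 5 cm, then the turn, a rotation vector about the tool's x, y, z normalised to -1 to 1, where 1 is 90 degrees. In form: [[jaw, [x, y, z], [wx, wy, wz]], ...]. A call has 1 to 8 rows; each row shifts and turns the commanded pose from where the row before left it, along the tool's axes as they then stand; what a row does not reach is not made up. A row lasts 1/8 s, in which the tool goes at most 62.5 mm and 10.7 degrees, less where a joint would pass 70% of its speed; a pose out of reach is approached as far as the arm can. A call with a number of a shift or a turn outside -1 to 1 is refused whole. A call with a gripper value outside its range is refused whole. The fingers move at their own pace and stop on an object; the grip force is fixed at half the most. Time passes only in rows, so rows that do not move let the fingers close. It gives the time, the measured TCP pose, the force, the opening and the grip force at its end, in the units of the state.
- ctrl.get_obs(): the state, without advancing time (a new reading comes with each control period).
- ctrl.get_image(name): name is "side" or "top" or "wrist"; returns a dict with "pixels" (384x512x3 uint8, blue, green, red), "camera_matrix" (3x3 intrinsics, pixels), "k1" (the pictures are not rectified: a ray, as slopes to the right and down, at radius r is drawn at 1 + k1 r^2 times it, then the intrinsics apply), "view" (4x4, takes a point from world to camera coordinates); the wrist camera has in their place "hand_eye" (4x4, takes a point from camera to tool coordinates, whose origin is the TCP and whose axes are the flange's). Camera axes: x right, y down, z forward; pixel columns grow to the right and rows downward; lengths in mm; the calibration is good to about 2 mm. A picture is of the moment at which its call begins: read the wrist's pose just before it. There is no depth.
- ctrl.close_job(): hands the job in; it is judged then, once.
Trained networks look in the newest picture that a camera, given by its name, has taken for a name from the list of things; names that differ only in an ending like _2 or _b are one class to them, and where a whole thing is asked for, a point or a joint stands for the part that bears it (a point fixed in the world has none). Each returns a list of dicts, best first, with "score" (0 to 1); they miss things now and then, are a little off and sometimes report something else, mostly with a low value. They report only what shows in the picture. A call takes as long as a camera call.
- ctrl.masks_of(label, camera): "region" (384x512 bool, what is visible of it) and "bbox" ([left, top, right, bottom] in pixels, round what is visible of it).
- ctrl.pinpoint(label, camera): "xy" ([column, row] in pixels: a listed point, or the origin of a listed thing).
The state is a dict: "t": time; "qpos": joint angles; "qvel": joint speeds; "joint_torque": joint torques, N m; "ee_pos": TCP position; "orientation": TCP orientation; "ft_force": force on the tool from outside, world axes, zero at the start; "moment": the same for the moment, N m; "width": finger opening in mm; "grasp_force": force on a finger pad.
Only numpy, scipy, OpenCV 4.12 (cv2) and the standard library are available. Lean on these libraries where they do the work, as an engineer would, in place of code of your own. Each camera call takes 0.05 s, during which the arm holds its last target. There are 200 camera calls.

## Working session

There is one attempt and no reset: what is moved stays moved. The work goes in short steps, Python scripts to look and compute and a tool call to move; the robot and the scene stay as the last step left them, time stands still between calls to the robot, and variables do not carry over. Pictures are saved under pics/ and viewed, at most 10 in all, crops included, and the job is handed in when it is done.

Besides the shell and the picture viewer there is one more tool, called after ">>>" by a JSON object that holds its "fn" and its "kwargs", one argument or row to a line. apply_moves: Moves the arm, as the interface text tells. Scaled input: -1 to 1 covers 5 cm each way for a shift and 90 degrees each way for a turn. Its arguments: {"type":"object","properties":{"targets":{"type":"array"}},"required":["targets"]}

```bash
mkdir -p pics; cat > h.py <<'E'
import numpy as np, cv2
from scipy.spatial.transform import Rotation as R
from scipy.optimize import least_squares
from workcell import ctrl
def cam(name):
    o=ctrl.get_obs(); im=ctrl.get_image(name); K=np.array(im["camera_matrix"]); k1=im["k1"]
    if name=="wrist":
        T=np.eye(4);T[:3,:3]=R.from_rotvec(o["orientation"]).as_matrix();T[:3,3]=o["ee_pos"]
        V=np.linalg.inv(T@np.array(im["hand_eye"]))
    else: V=np.array(im["view"])
    return dict(K=K,k1=k1,V=V,px=im["pixels"],name=name)
def proj(c,p):
    q=c["V"][:3,:3]@np.asarray(p,float)+c["V"][:3,3]; s=q[:2]/q[2]; s=s*(1+c["k1"]*(s@s)); return c["K"][:2,:2]@s+c["K"][:2,2]
def ray(c,uv):
    d=cv2.undistortPoints(np.array([[uv]],float),c["K"],np.array([c["k1"],0,0,0.]))[0,0]
    Rm=c["V"][:3,:3]; o=-Rm.T@c["V"][:3,3]; v=Rm.T@np.array([*d,1]); return o,v/np.linalg.norm(v)
def tri(cs,uvs):
    A=np.zeros((3,3));b=np.zeros(3);rs=[ray(c,u) for c,u in zip(cs,uvs)]
    for o,v in rs: P=np.eye(3)-np.outer(v,v);A+=P;b+=P@o
    p=np.linalg.solve(A,b); return p,[round(float(np.linalg.norm(np.cross(p-o,v))),1) for o,v in rs]
E
cat > a.py <<'E'
from h import *
cs=[cam(n) for n in("side","top","wrist")]
for c in cs: cv2.imwrite(f"pics/{c['name']}0.png",c["px"])
for n in "bed bed_hole carrier_hinge carrier_hole carrier_post lock_pin disc_pin pin_block loupe tin".split():
    d=[(c,r[0]) for c in cs if (r:=ctrl.pinpoint(n,c["name"]))]
    print(n,[(c["name"],np.round(x["xy"]).tolist(),round(x["score"],2)) for c,x in d])
    d=[x for x in d if x[1]["score"]>.3]
    if len(d)>1: p,e=tri([x[0] for x in d],[x[1]["xy"] for x in d]); print("   ",p.round(1),e)
o=ctrl.get_obs();print(o["t"],o["ee_pos"],o["orientation"],o["width"],o["ft_force"])
for c in cs: print(c["name"],(-c["V"][:3,:3].T@c["V"][:3,3]).round())
w=ctrl.get_image("wrist");print(np.round(w["hand_eye"],3))
cv2.imwrite("pics/both0.png",cv2.resize(np.vstack([cs[0]["px"],cs[1]["px"]]),(400,600)))
E
python3 a.py
```

```text
bed [('side', [266.0, 127.0], 0.93), ('top', [354.0, 173.0], 0.84)]
    [ 651.3 -149.9   97.8] [4.1, 4.1]
bed_hole [('side', [256.0, 143.0], 0.65), ('top', [336.0, 171.0], 0.7)]
    [ 658.1 -114.    71.2] [2.7, 2.7]
carrier_hinge [('side', [292.0, 159.0], 0.66), ('top', [399.0, 172.0], 0.85)]
    [ 684.7 -322.4 -107.9] [28.4, 28.4]
carrier_hole [('side', [289.0, 144.0], 0.91), ('top', [341.0, 204.0], 0.93)]
    [ 578.8 -124.7   88.5] [2.7, 2.7]
carrier_post [('side', [293.0, 158.0], 0.77), ('top', [319.0, 217.0], 0.81)]
    [546.5 -74.4  92.7] [3.2, 3.2]
lock_pin [('side', [220.0, 281.0], 0.5), ('top', [170.0, 219.0], 0.63)]
    [524.2 259.4  62.3] [1.5, 1.5]
disc_pin [('side', [212.0, 314.0], 0.68), ('top', [145.0, 223.0], 0.49)]
    [509.  317.6  54.1] [3.4, 3.4]
pin_block [('side', [216.0, 312.0], 0.61), ('top', [162.0, 225.0], 0.92)]
    [516.3 288.2  12.3] [1.3, 1.3]
loupe [('side', [217.0, 192.0], 0.64), ('top', [278.0, 161.0], 0.4)]
    [690.7  17.3   6.7] [0.2, 0.2]
tin [('top', [152.0, 181.0], 0.79)]
1.65 [ 196.48089092 -593.27209455  222.65858475] [-3.10145188e+00 -5.00143134e-01  1.50747278e-05] 87.32215897748553 [0.66301338 0.20869632 0.27204725]
side [262. 620. 645.]
top [ 366.   55. 1107.]
wrist [ 265. -571.  384.]
[[ 1.00000e-03 -9.66000e-01 -2.59000e-01  7.16680e+01]
 [ 1.00000e+00  1.00000e-03  1.00000e-03  9.54000e-01]
 [-0.00000e+00 -2.59000e-01  9.66000e-01 -1.61723e+02]
 [ 0.00000e+00  0.00000e+00  0.00000e+00  1.00000e+00]]
```

View pictures.

View pics/top0.png

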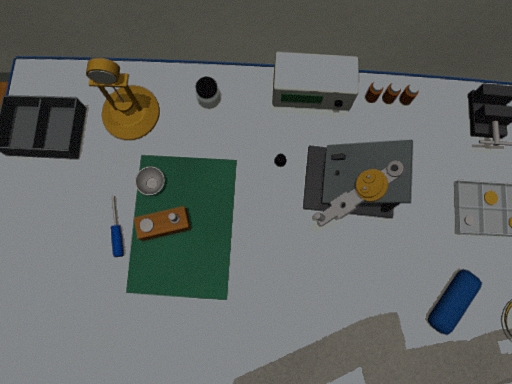

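View pics/side0.png

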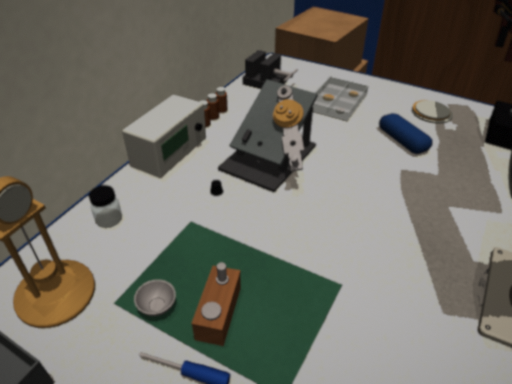

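```bash
cat >> h.py <<'E'
c30,s30=np.cos(np.pi/6),.5
B0=np.array([[0,1,0],[-c30,0,s30],[s30,0,c30]])
def bedR(psi): return R.from_euler("z",psi).as_matrix()@B0
def pts(x):
    Rb=bedR(x[2]); o=np.array([x[0],x[1],90.]); t=x[3]; d=np.array([-np.cos(t),-np.sin(t),0]); h=np.array([100,0,0])
    b=lambda v:o+Rb@np.array(v,float)
    return dict(bed=b([0,0,0]),bed_hole=b([-40,0,0]),carrier_hinge=b([100,0,1]),carrier_hole=b(h+140*d+[0,0,11]),carrier_post=b(h+195*d+[0,0,43]))
def fit(obs,x0=(651,-150,0,.5),free=4):
    x0=np.array(x0,float)
    f=lambda x:np.concatenate([(proj(c,pts(x)[n])-uv)*w for c,n,uv,w in obs])
    r=least_squares(f,x0,loss="soft_l1",x_scale=[10,10,.1,.1]);return r.x,f(r.x).reshape(-1,2)
def plan(p,Rt,n,jaw):
    o=ctrl.get_obs();P=np.array(o["ee_pos"]);Q=R.from_rotvec(o["orientation"]);T=R.from_matrix(Rt)
    w=(Q.inv()*T).as_rotvec()/n; rows=[]; d=(p-P)/n
    for i in range(n): rows.append([jaw,(Q.inv().apply(d)/50).round(3).tolist(),(w/(np.pi/2)).round(4).tolist()]);Q=Q*R.from_rotvec(w)
    print(str(rows).replace(" ",""))
def see(names,cams,show=True):
    cs=[cam(n) for n in cams];ob=[]
    for n in names:
        for c in cs:
            r=ctrl.pinpoint(n,c["name"])
            if r: ob.append((c,n,np.array(r[0]["xy"]),r[0]["score"]))
    return cs,ob
E
cat > b.py <<'E'
from h import *
cs,ob=see("bed bed_hole carrier_hinge carrier_hole carrier_post".split(),("side","top"))
x,r=fit(ob);print(x)
for o,e in zip(ob,r):print(o[0]["name"],o[1],o[2].round(1),e.round(1),round(o[3],2))
for k,v in pts(x).items():print(k,v.round(1))
Rb=bedR(x[2]); Rt=np.stack([-Rb[:,0],Rb[:,1],-Rb[:,2]],1)
# viewpoint: above the bed's lower part, on the robot side
p=pts(x)["bed_hole"]+Rb@np.array([20,-60,170]); print(p)
plan(p,Rt,14,-1)
E
python3 b.py
```

```text
[ 6.51320313e+02 -1.53624944e+02 -9.15454767e-02  5.95495782e-01]
side bed [268.  129.1] [-0.1  0.3] 0.8
top bed [353.9 173.6] [ 0.5 -1.6] 0.89
side bed_hole [260.2 140.9] [-0.4  1.8] 0.75
top bed_hole [336.8 169.2] [0.8 2. ] 0.74
side carrier_hinge [287.5  96.3] [-0.1 -0.3] 0.69
top carrier_hinge [399.8 170.5] [-1.1  0.8] 0.7
side carrier_hole [291.3 141.9] [1.1 1.3] 0.97
top carrier_hole [342.9 207.3] [-0.4 -2.7] 0.84
side carrier_post [291.3 159.6] [ 0.4 -0.9] 0.59
top carrier_post [315.1 214.7] [ 0.8 -0.7] 0.57
bed [ 651.3 -153.6   90. ]
bed_hole [ 654.5 -119.1   70. ]
carrier_hinge [ 643.4 -239.4  140.9]
carrier_hole [ 574.9 -127.3   91.6]
carrier_post [549.2 -69.2  96.5]
[600.9254565  -46.24782939 227.22431864]
[[-1,[0.794,-0.56,-0.007],[-0.0138,-0.0211,-0.0515]],[-1,[0.836,-0.494,-0.045],[-0.0138,-0.0211,-0.0515]],[-1,[0.871,-0.423,-0.083],[-0.0138,-0.0211,-0.0515]],[-1,[0.899,-0.35,-0.121],[-0.0138,-0.0211,-0.0515]],[-1,[0.919,-0.273,-0.158],[-0.0138,-0.0211,-0.0515]],[-1,[0.932,-0.194,-0.193],[-0.0138,-0.0211,-0.0515]],[-1,[0.938,-0.114,-0.228],[-0.0138,-0.0211,-0.0515]],[-1,[0.936,-0.033,-0.26],[-0.0138,-0.0211,-0.0515]],[-1,[0.926,0.048,-0.291],[-0.0138,-0.0211,-0.0515]],[-1,[0.909,0.129,-0.319],[-0.0138,-0.0211,-0.0515]],[-1,[0.884,0.209,-0.345],[-0.0138,-0.0211,-0.0515]],[-1,[0.852,0.287,-0.369],[-0.0138,-0.0211,-0.0515]],[-1,[0.814,0.362,-0.389],[-0.0138,-0.0211,-0.0515]],[-1,[0.768,0.435,-0.407],[-0.0138,-0.0211,-0.0515]]]
```

>>> {"fn": "apply_moves", "kwargs": {
  "targets": [
    [-1,[0.794,-0.56,-0.007],[-0.0138,-0.0211,-0.0515]],
    [-1,[0.836,-0.494,-0.045],[-0.0138,-0.0211,-0.0515]],
    [-1,[0.871,-0.423,-0.083],[-0.0138,-0.0211,-0.0515]],
    [-1,[0.899,-0.35,-0.121],[-0.0138,-0.0211,-0.0515]],
    [-1,[0.919,-0.273,-0.158],[-0.0138,-0.0211,-0.0515]],
    [-1,[0.932,-0.194,-0.193],[-0.0138,-0.0211,-0.0515]],
    [-1,[0.938,-0.114,-0.228],[-0.0138,-0.0211,-0.0515]]
  ]
}}

```text
t: 3.18
ee_pos: [399.6, -318.5, 225.3]
orientation: [2.653, 1.269, -0.3]
ft_force: [0.5, -0.3, -0.1]
width: 21.1
grasp_force: 0.0
```

>>> {"fn": "apply_moves", "kwargs": {
  "targets": [
    [-1,[0.936,-0.033,-0.26],[-0.0138,-0.0211,-0.0515]],
    [-1,[0.926,0.048,-0.291],[-0.0138,-0.0211,-0.0515]],
    [-1,[0.909,0.129,-0.319],[-0.0138,-0.0211,-0.0515]],
    [-1,[0.884,0.209,-0.345],[-0.0138,-0.0211,-0.0515]],
    [-1,[0.852,0.287,-0.369],[-0.0138,-0.0211,-0.0515]],
    [-1,[0.814,0.362,-0.389],[-0.0138,-0.0211,-0.0515]],
    [-1,[0.768,0.435,-0.407],[-0.0138,-0.0211,-0.0515]],
    [-1,[0,0,0],[0,0,0]]
  ]
}}

```text
t: 4.18
ee_pos: [602.4, -43.1, 226.5]
orientation: [2.017, 1.85, -0.541]
ft_force: [0.2, -0.2, 0.3]
width: 0.3
grasp_force: 0.0
```

```bash
cat > c.py <<'E'
from h import *
import sys
cs,ob=see("bed bed_hole carrier_hinge carrier_hole carrier_post".split(),("wrist","side","top"))
cv2.imwrite(f"pics/{sys.argv[1]}.png",cs[0]["px"])
x,r=fit(ob,(651,-153,-.09,float(sys.argv[2])));print(x)
for o,e in zip(ob,r):print(o[0]["name"],o[1],o[2].round(1),e.round(1),round(o[3],2))
for k,v in pts(x).items():print(k,v.round(1))
o=ctrl.get_obs();print(o["t"],o["ee_pos"],R.from_rotvec(o["orientation"]).as_matrix().round(3).tolist(),o["width"],o["ft_force"])
E
python3 c.py w1 .595
```

```text
[ 6.53335447e+02 -1.52091294e+02 -4.52483473e-02  5.92162606e-01]
wrist bed [295.1 191.5] [ 0.7 -0.7] 0.63
top bed [351.4 174.8] [ 2.  -3.3] 0.85
wrist bed_hole [297.3 160. ] [-0.6 -1.6] 0.82
side bed_hole [257.5 141.4] [1.  1.3] 0.59
top bed_hole [335.3 172.7] [ 1.1 -0.6] 0.6
wrist carrier_hinge [329.3  11.7] [-17.5 131. ] 0.52
side carrier_hinge [284.4  94.5] [0.5 1. ] 0.91
top carrier_hinge [399.3 168.9] [-1.6  0. ] 0.96
wrist carrier_hole [229.8 181.9] [ 1.3 -0.3] 0.79
side carrier_hole [291.8 139.7] [0.3 1.9] 0.63
top carrier_hole [341.  204.5] [ 1.8 -0.8] 0.8
wrist carrier_post [199.  147.5] [-1.1 -0.3] 0.59
side carrier_post [292.7 158.4] [ 0.3 -0.7] 0.93
top carrier_post [316.6 214.8] [ 1.  -0.5] 0.86
bed [ 653.3 -152.1   90. ]
bed_hole [ 654.9 -117.5   70. ]
carrier_hinge [ 649.4 -238.1  140.9]
carrier_hole [ 576.2 -129.1   91.4]
carrier_post [548.  -72.2  96.3]
5.075 [600.68452901 -46.08314285 226.95274872] [[0.078, 0.996, -0.046], [0.862, -0.09, -0.499], [-0.501, -0.001, -0.866]] 0.3434085452349209 [ 0.40399902  0.36819882 -0.3155764 ]
```

View pics/w1.png

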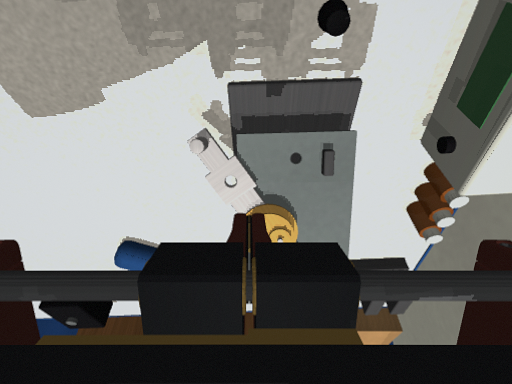

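```bash
cat > d.py <<'E'
from h import *
cs,ob=see("bed bed_hole carrier_hole carrier_post".split(),("wrist","side","top"))
w=cs[0]
g=cv2.cvtColor(w["px"],cv2.COLOR_BGR2GRAY)
# right long edge & low edge corner of upper face via line fit on gradients
def edge(pa,pb):
    pa,pb=np.array(pa,float),np.array(pb,float);t=(pb-pa)/np.linalg.norm(pb-pa);n=np.array([-t[1],t[0]]);P=[]
    for s in np.linspace(0,1,30):
        q=pa+s*(pb-pa);k=np.arange(-7,7.1,.5);m=(q+np.outer(k,n)).astype(np.float32)
        v=cv2.remap(g,m[None,:,0],m[None,:,1],1)[0].astype(float);P.append(m[np.argmax(abs(np.gradient(v)))])
    vx,vy,x,y=cv2.fitLine(np.array(P),cv2.DIST_HUBER,0,.01,.01).ravel();return np.array([vx,vy]),np.array([x,y]),P
a=edge((242,132),(350,131));b=edge((356,137),(353,235));print(a[:2],b[:2])
s=np.linalg.solve(np.stack([a[0],-b[0]],1),b[1]-a[1]);cn=a[1]+s[0]*a[0];print("corner",cn)
for ps in (-.09,-.07):
  Rb=bedR(ps)
  for q in([-70,-70,0],[-70,70,0],[50,70,0]): print(ps,q,proj(w,np.array([652.,-152.5,90])+Rb@np.array(q,float)).round(1))
x,r=fit(ob,(651,-153,-.09,.59));print(x)
for o,e in zip(ob,r):print(o[0]["name"],o[1],e.round(1))
Rb=bedR(x[2]);P=pts(x)["carrier_post"]
Rt=np.stack([-Rb[:,0],Rb[:,1],-Rb[:,2]],1)
plan(P+Rb[:,2]*15,Rt,3,.14)
E
python3 d.py
```

```text
(array([ 0.99947935, -0.03226549], dtype=float32), array([305.2872, 128.9139], dtype=float32)) (array([ 0.07031661, -0.99752474], dtype=float32), array([354.7378 , 188.03677], dtype=float32))
corner [359.0277  127.17902]
-0.09 [-70, -70, 0] [239.4 130. ]
-0.09 [-70, 70, 0] [360.3 130.1]
-0.09 [50, 70, 0] [350.4 226.5]
-0.07 [-70, -70, 0] [238.4 131. ]
-0.07 [-70, 70, 0] [359.6 129.1]
-0.07 [50, 70, 0] [351.4 225.8]
[ 6.54206884e+02 -1.54098073e+02 -9.82932883e-02  6.19768543e-01]
wrist bed [ 2.1 -2.4]
side bed [-0.  -1.7]
top bed [ 0.1 -1.5]
wrist bed_hole [-1.   1.1]
side bed_hole [1.4 1.5]
top bed_hole [-9.8 -0.9]
wrist carrier_hole [-1.  0.]
side carrier_hole [ 2.4 -1.1]
top carrier_hole [ 0.8 -1. ]
wrist carrier_post [ 0.3 -0.7]
side carrier_post [-0.  -0.9]
top carrier_post [-0.8 -0.2]
[[0.14,[0.261,-0.33,0.744],[0.0007,0.0002,0.0014]],[0.14,[0.26,-0.33,0.744],[0.0007,0.0002,0.0014]],[0.14,[0.259,-0.33,0.744],[0.0007,0.0002,0.0014]]]
```

```bash
python3 - <<'E'
from h import *
cs,ob=see("bed bed_hole carrier_hole carrier_post".split(),("wrist",))
f=lambda y:np.concatenate([(proj(c,pts([y[0],y[1],-.055,y[2]])[n])-uv) for c,n,uv,w in ob]+[(proj(cs[0],np.array([y[0],y[1],90])+bedR(-.055)@np.array([-70,70,0]))-[359,127.2])*2])
r=least_squares(f,[653,-153,.6],loss="soft_l1",x_scale=[10,10,.1]);x=[r.x[0],r.x[1],-.055,r.x[2]];print(x,f(r.x).round(1))
Rb=bedR(x[2]);P=pts(x)["carrier_post"];print(P)
Rt=np.stack([-Rb[:,0],Rb[:,1],-Rb[:,2]],1)
plan(P+Rb[:,2]*15,Rt,3,.14)
E
```

```text
[np.float64(652.2322791936963), np.float64(-151.9348728716908), -0.055, np.float64(0.5960363993200487)] [ 3.  -4.8 -2.1  3.2 -1.6 -0.7 -0.2 -1.   0.6  1.2]
[547.03512562 -71.37731075  96.55129589]
[[0.14,[0.262,-0.343,0.753],[-0.0039,0.0002,-0.0065]],[0.14,[0.265,-0.344,0.751],[-0.0039,0.0002,-0.0065]],[0.14,[0.269,-0.346,0.749],[-0.0039,0.0002,-0.0065]]]
```

>>> {"fn": "apply_moves", "kwargs": {
  "targets": [
    [0.14,[0.262,-0.343,0.753],[-0.0039,0,-0.0065]],
    [0.14,[0.265,-0.344,0.751],[-0.0039,0,-0.0065]],
    [0.14,[0.269,-0.346,0.749],[-0.0039,0,-0.0065]],
    [0.14,[0,0,0],[0,0,0]]
  ]
}}

```text
t: 6.58
ee_pos: [544.5, -64.5, 107.5]
orientation: [1.985, 1.881, -0.541]
ft_force: [-0.8, -0.6, 0.3]
width: 37.0
grasp_force: 0.0
```

```bash
python3 - <<'E'
from h import *
cs,ob=see(["carrier_post","carrier_hole"],("wrist","top"))
c=cs[0];cv2.imwrite("pics/w2.png",c["px"])
for c,n,uv,s in ob: print(c["name"],n,uv,s)
o=ctrl.get_obs();T=np.array(o["ee_pos"]);Rt=R.from_rotvec(o["orientation"]).as_matrix()
print(T,"tip proj",[proj(cs[0],T+Rt@np.array([0,0,k])).round() for k in(0,15)])
u=[uv for c,n,uv,s in ob if n=="carrier_post" and c["name"]=="wrist"]
if u:
  oo,v=ray(cs[0],u[0]); n=Rt[:,2]; q=oo+v*(((T+15*n)-oo)@n)/(v@n); print("post rel tool",Rt.T@(q-T))
print(o["t"],o["width"])
E
```

```text
wrist carrier_post [254.  221.6] 0.62
top carrier_post [317.5 215.5] 0.79
wrist carrier_hole [286.4 256.3] 0.58
top carrier_hole [340.8 206.1] 0.67
[549.24246132 -63.60161978 111.1002549 ] tip proj [array([254., 233.]), array([254., 224.])]
post rel tool [ 1.637111    0.23619208 15.        ]
6.875 50.08779090794202
```

View pics/w2.png

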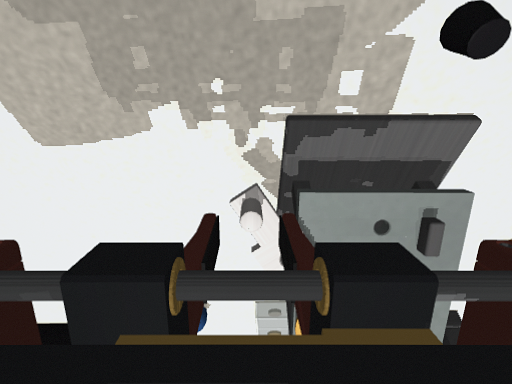

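>>> {"fn": "apply_moves", "kwargs": {
  "targets": [
    [0.14,[0.03,0,0.42],[0,0,0]],
    [0.14,[0,0,0.42],[0,0,0]],
    [0.14,[0,0,0],[0,0,0]],
    [-1,[0,0,0],[0,0,0]],
    [-1,[0,0,0],[0,0,0]],
    [-1,[0,0,0],[0,0,0]],
    [-1,[0,0,0],[0,0,0]]
  ]
}}

```text
t: 7.75
ee_pos: [546.3, -83.3, 72.6]
orientation: [1.984, 1.878, -0.532]
ft_force: [-0.4, 2.5, 0.4]
width: 15.6
grasp_force: 30.0
```

```bash
cat > arc.py <<'E'
from h import *
o=ctrl.get_obs();T=np.array(o["ee_pos"]);Rt=R.from_rotvec(o["orientation"]).as_matrix()
x=[652.2,-151.9,-.055]
Rb=bedR(x[2]);b=Rb.T@(T-[x[0],x[1],90]);h=b-[100,0,0];print("bed",b.round(1),"r",np.hypot(h[0],h[1]),"th",np.arctan2(-h[1],-h[0]),o["width"],o["grasp_force"],o["ft_force"],o["t"])
E
python3 arc.py
```

```text
bed [ -63.  -109.6   16.3] r 196.36170941243054 th 0.5918944596783426 15.604286913713489 30.00596523284912 [-0.42263626  2.46197708  0.36419438] 7.75
```

>>> {"fn": "apply_moves", "kwargs": {
  "targets": [
    [-1,[0.187,0.308,0],[0,0,0]],
    [-1,[0.17,0.353,0],[0,0,0]],
    [-1,[0.134,0.368,0],[0,0,0]],
    [-1,[0.097,0.38,0],[0,0,0]],
    [-1,[0.058,0.388,0],[0,0,0]],
    [-1,[0.015,0.195,0],[0,0,0]],
    [-1,[0.004,0.1,0],[0,0,0]],
    [-1,[0,0,0],[0,0,0]]
  ]
}}

```text
t: 8.75
ee_pos: [653.3, -58.0, 54.7]
orientation: [1.986, 1.88, -0.527]
ft_force: [0.7, 9.6, -4.4]
width: 15.6
grasp_force: 30.0
```

```bash
python3 arc.py
```

```text
bed [-98.9  -4.1  16.4] r 198.96057690156837 th 0.02054446394943295 15.57658783336827 30.000376403331757 [ 0.71735543  9.55567796 -4.4277233 ] 8.75
```

>>> {"fn": "apply_moves", "kwargs": {
  "targets": [
    [-1,[0.02,0.04,0],[0,0,0]],
    [-1,[0.02,0.04,0],[0,0,0]],
    [-1,[0,0,0],[0,0,0]]
  ]
}}

```text
t: 9.12
ee_pos: [655.4, -57.9, 54.4]
orientation: [1.986, 1.879, -0.534]
ft_force: [-5.1, 6.4, 4.1]
width: 15.7
grasp_force: 30.0
```

```bash
python3 arc.py
```

```text
bed [-99.2  -2.   16.2] r 199.23073557053954 th 0.009836611142290713 15.702191838102634 30.001577138900757 [-5.11248445  6.40776875  4.14487895] 9.125
```

>>> {"fn": "apply_moves", "kwargs": {
  "targets": [
    [-1,[0,0.03,0],[0,0,0]],
    [-1,[0,0,0],[0,0,0]]
  ]
}}

```text
t: 9.38
ee_pos: [655.5, -57.9, 54.4]
orientation: [1.987, 1.879, -0.538]
ft_force: [-10.4, 8.9, 7.4]
width: 15.6
grasp_force: 30.0
```

```bash
python3 arc.py
```

```text
bed [-99.2  -1.9  16.2] r 199.20729871075272 th 0.009473417696954858 15.617291229050423 30.016099512577057 [-10.39497322   8.9108213    7.38862439] 9.375
```

>>> {"fn": "apply_moves", "kwargs": {
  "targets": [
    [-1,[0,0,0],[0,0,0]],
    [0.14,[0,0,0],[0,0,0]],
    [0.14,[0,0,0],[0,0,0]],
    [0.14,[0,0,-0.6],[0,0,0]],
    [0.14,[0,0,-0.9],[0,0,0]],
    [0.14,[0,0,-0.9],[0,0,0]],
    [0.14,[0.3,0,-0.5],[0,0,0]],
    [0.14,[0,0,0],[0,0,0]]
  ]
}}

```text
t: 10.38
ee_pos: [664.1, 27.8, 174.3]
orientation: [1.982, 1.878, -0.527]
ft_force: [0.3, 0.0, -0.9]
width: 49.9
grasp_force: 0.0
```

```bash
cat > e.py <<'E'
from h import *
import sys
cs,ob=see("carrier_hole carrier_post bed".split(),("wrist","side","top"))
cv2.imwrite(f"pics/{sys.argv[1]}.png",cs[0]["px"])
x=[652.2,-151.9,-.055,0]
for c,n,uv,s in ob: print(c["name"],n,uv.round(1),round(s,2),"pred",proj(c,pts(x)[n]).round(1))
o=ctrl.get_obs();print(o["ee_pos"],o["orientation"],o["t"],o["ft_force"])
for n in("lock_pin","disc_pin"):
  for c in cs:
    r=ctrl.pinpoint(n,c["name"]);print(n,c["name"],[(q["xy"],q["score"]) for q in r[:2]])
E
python3 e.py w3
```

```text
wrist carrier_hole [247.8 235. ] 0.74 pred [245.1 235.5]
side carrier_hole [255.5 138.8] 0.73 pred [258.3 141.4]
top carrier_hole [336.1 173. ] 0.91 pred [335.4 170.6]
wrist carrier_post [247.2 200.1] 0.97 pred [244.7 200.2]
side carrier_post [240.9 154.8] 0.77 pred [243.3 155. ]
top carrier_post [307.8 166.6] 0.77 pred [307.8 167.5]
wrist bed [244.5 259.5] 0.96 pred [245.2 260.5]
side bed [269.4 130.7] 0.8 pred [267.2 129.7]
top bed [353.1 174.8] 0.96 pred [353.7 171.4]
[662.63819248  25.99567263 172.6560662 ] [ 1.98432819  1.87769863 -0.53283399] 10.975 [-0.40748201 -0.2909772   0.66672492]
lock_pin wrist []
lock_pin side [([221.1, 279.4], 0.64)]
lock_pin top []
disc_pin wrist []
disc_pin side [([211.7, 310.8], 0.87)]
disc_pin top []
```

View pics/w3.png

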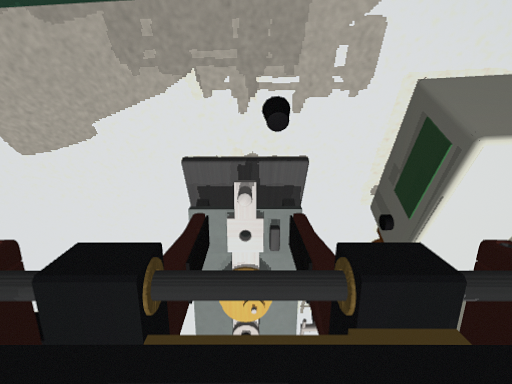

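```bash
python3 - <<'E'
from h import *
a=np.deg2rad(14);y=np.array([np.cos(a),np.sin(a),0]);x=np.array([-np.sin(a),np.cos(a),0]);Rt=np.stack([x,y,[0,0,-1]],1)
plan(np.array([524,259,220.])-15*x,Rt,7,.3)
E
```

```text
[[0.3,[0.453,-0.419,-0.418],[-0.0071,0.0473,-0.0266]],[0.3,[0.5,-0.395,-0.387],[-0.0071,0.0473,-0.0266]],[0.3,[0.543,-0.369,-0.352],[-0.0071,0.0473,-0.0266]],[0.3,[0.583,-0.342,-0.314],[-0.0071,0.0473,-0.0266]],[0.3,[0.618,-0.313,-0.273],[-0.0071,0.0473,-0.0266]],[0.3,[0.65,-0.284,-0.229],[-0.0071,0.0473,-0.0266]],[0.3,[0.676,-0.254,-0.183],[-0.0071,0.0473,-0.0266]]]
```

>>> {"fn": "apply_moves", "kwargs": {
  "targets": [
    [0.3,[0.453,-0.419,-0.418],[-0.0071,0.0473,-0.0266]],
    [0.3,[0.5,-0.395,-0.387],[-0.0071,0.0473,-0.0266]],
    [0.3,[0.543,-0.369,-0.352],[-0.0071,0.0473,-0.0266]],
    [0.3,[0.583,-0.342,-0.314],[-0.0071,0.0473,-0.0266]],
    [0.3,[0.618,-0.313,-0.273],[-0.0071,0.0473,-0.0266]],
    [0.3,[0.65,-0.284,-0.229],[-0.0071,0.0473,-0.0266]],
    [0.3,[0.676,-0.254,-0.183],[-0.0071,0.0473,-0.0266]],
    [0.3,[0,0,0],[0,0,0]]
  ]
}}

```text
t: 12.28
ee_pos: [527.2, 245.0, 220.7]
orientation: [1.932, 2.476, 0.001]
ft_force: [-0.1, -0.8, -1.1]
width: 57.3
grasp_force: 0.0
```

```bash
cat > p.py <<'E'
from h import *
import sys,pickle
c=cam("wrist");cv2.imwrite(f"pics/{sys.argv[1]}.png",c["px"]);V=[c];U={}
for n in("lock_pin","disc_pin"):
    r=ctrl.pinpoint(n,"wrist");U[n]=r[0]["xy"] if r else None;print(n,[(np.round(q["xy"],1),round(q["score"],2)) for q in r[:2]])
    m=ctrl.masks_of(n,"wrist");print("  mask",[(np.round(q["bbox"]),round(q["score"],2)) for q in m[:2]])
    if U[n] is not None:
        o,v=ray(c,U[n]);print("  at z=52:",(o+v*(52-o[2])/v[2]).round(1))
o=ctrl.get_obs();print(o["ee_pos"],o["orientation"],o["t"])
pickle.dump((c,U),open(sys.argv[1]+".pkl","wb"))
if len(sys.argv)>2:
    c0,U0=pickle.load(open(sys.argv[2]+".pkl","rb"))
    for n in U:
        if U[n] is not None and U0[n] is not None:print(n,*tri([c0,c],[U0[n],U[n]]))
E
python3 p.py p1
```

```text
lock_pin [(array([241. , 166.5]), 0.89)]
  mask [(array([236., 160., 260., 185.]), 0.55)]
  at z=52: [517.7 250.2  52. ]
disc_pin [(array([245.7, 109. ]), 0.78)]
  mask [(array([303., 314., 324., 334.]), 0.23)]
  at z=52: [507.2 315.9  52. ]
[528.14921801 243.77588204 219.55671968] [ 1.93487140e+00  2.47445237e+00 -2.27998137e-03] 12.525
```

View pics/p1.png

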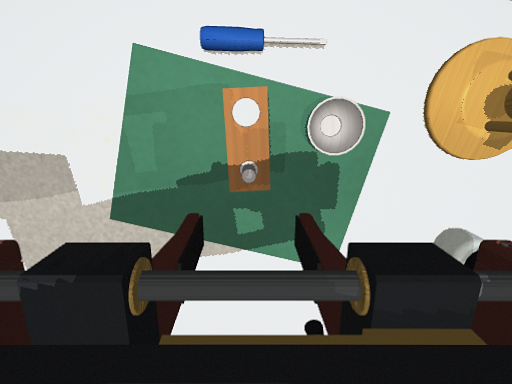

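```bash
python3 - <<'E'
from h import *
import pickle
c,U=pickle.load(open("p1.pkl","rb"))
for uv,z in(((248.5,169.5),52),((249,175.5),90),((246,111),59)):
    o,v=ray(c,uv);p=o+v*(z-o[2])/v[2];print(uv,z,p.round(1))
    if z==90:
        a=np.deg2rad(14);y=np.array([np.cos(a),np.sin(a),0]);x=np.array([-np.sin(a),np.cos(a),0]);Rt=np.stack([x,y,[0,0,-1]],1)
        plan(np.array([p[0],p[1],145.])-20*x,Rt,3,.3)
E
```

```text
(248.5, 169.5) 52 [527.3 248.9  52. ]
(249, 175.5) 90 [527.6 250.   90. ]
[[0.3,[-0.091,0.007,0.497],[-0.0002,0.0003,-0.0002]],[0.3,[-0.091,0.007,0.497],[-0.0002,0.0003,-0.0002]],[0.3,[-0.092,0.007,0.497],[-0.0002,0.0003,-0.0002]]]
(246, 111) 59 [508.1 313.8  59. ]
```

>>> {"fn": "apply_moves", "kwargs": {
  "targets": [
    [0.3,[-0.091,0.007,0.497],[0,0,0]],
    [0.3,[-0.091,0.007,0.497],[0,0,0]],
    [0.3,[-0.092,0.007,0.497],[0,0,0]],
    [0.3,[0,0,0],[0,0,0]]
  ]
}}

```text
t: 13.02
ee_pos: [531.0, 230.1, 143.3]
orientation: [-1.934, -2.473, 0.007]
ft_force: [0.4, 0.1, -0.6]
width: 57.3
grasp_force: 0.0
```

```bash
python3 p.py p2 p1; python3 -c "
import cv2;i=cv2.imread('pics/p2.png')[40:260,150:370];cv2.imwrite('pics/p2c.png',cv2.resize(i,None,fx=2.6,fy=2.6,interpolation=cv2.INTER_CUBIC))"
```

```text
lock_pin [(array([246.8, 168.7]), 0.71)]
  mask [(array([234., 157., 264., 189.]), 0.81)]
  at z=52: [525.3 249.1  52. ]
disc_pin [(array([246.1,  92.6]), 0.8)]
  mask [(array([226.,  71., 263., 113.]), 0.95)]
  at z=52: [508.8 313.2  52. ]
[532.78088215 231.65788903 146.46476347] [1.93353005e+00 2.47484371e+00 1.70389941e-03] 13.275
lock_pin [509.53693895 332.505748   482.89136549] [0.6, 0.6]
disc_pin [506.78152758 316.48567474  -5.33135781] [0.4, 0.4]
```

View pics/p2c.png

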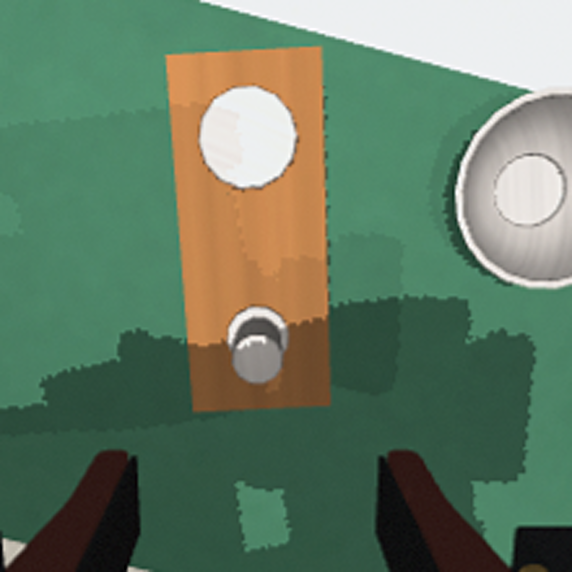

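```bash
python3 - <<'E'
from h import *
import pickle
c1,_=pickle.load(open("p1.pkl","rb"));c,U=pickle.load(open("p2.pkl","rb"))
print(tri([c1,c],[(249,175.5),(249.2,178.1)]))
print(tri([c1,c],[(248.5,169.5),(249.2,168.8)]))
T=np.array(ctrl.get_obs()["ee_pos"]);Rt=R.from_rotvec(ctrl.get_obs()["orientation"]).as_matrix()
for uv,z in(((249.2,168.8),56),((249.2,178.1),90)):
    o,v=ray(c,uv);p=o+v*(z-o[2])/v[2];print(uv,z,p.round(1),(Rt.T@(p-T)).round(1))
E
```

```text
(array([525.76341291, 257.19050207, 123.28728201]), [0.0, 0.0])
(array([528.42562972, 244.87178127,  29.64885765]), [0.3, 0.3])
(249.2, 168.8) 56 [527.3 250.3  56. ] [19.4 -1.  90.5]
(249.2, 178.1) 90 [527.6 249.6  90. ] [18.7 -0.8 56.5]
```

>>> {"fn": "apply_moves", "kwargs": {
  "targets": [
    [0.3,[0.38,-0.018,0.2],[0,0,0]],
    [0.3,[0,0,0.6],[0,0,0]],
    [0.3,[0,0,0.6],[0,0,0]],
    [0.3,[0,0,0.27],[0,0,0]],
    [0.3,[0,0,0],[0,0,0]],
    [-1,[0,0,0],[0,0,0]],
    [-1,[0,0,0],[0,0,0]],
    [-1,[0,0,0],[0,0,0]]
  ]
}}

```text
t: 14.28
ee_pos: [527.0, 249.7, 62.6]
orientation: [1.934, 2.475, 0.001]
ft_force: [-0.2, -1.3, 0.5]
width: 30.7
grasp_force: 0.0
```

>>> {"fn": "apply_moves", "kwargs": {
  "targets": [
    [-1,[0,0,0],[0,0,0]],
    [-1,[0,0,0],[0,0,0]]
  ]
}}

```text
t: 14.52
ee_pos: [526.6, 249.5, 62.1]
orientation: [1.934, 2.475, -0.0]
ft_force: [0.5, -0.1, 2.4]
width: 15.0
grasp_force: 30.0
```

>>> {"fn": "apply_moves", "kwargs": {
  "targets": [
    [-1,[0,0,-0.3],[0,0,0]],
    [-1,[0,0,-0.7],[0,0,0]],
    [-1,[0,0,-0.8],[0,0,0]],
    [-1,[0,0,-0.4],[0,0,0]],
    [-1,[0,0,0],[0,0,0]]
  ]
}}

```text
t: 15.15
ee_pos: [527.7, 250.0, 174.3]
orientation: [1.933, 2.474, 0.005]
ft_force: [0.4, 0.0, -0.9]
width: 15.4
grasp_force: 30.0
```

```bash
python3 - <<'E'
from h import *
o=ctrl.get_obs();print(o["ee_pos"],o["width"],o["grasp_force"],o["qpos"])
x=[652.2,-151.9,-.055];Rb=bedR(x[2]);Rt=np.stack([-Rb[:,1],-Rb[:,0],-Rb[:,2]],1)
p=np.array([x[0],x[1],90])+Rb@np.array([-40,1,123.]);print(p)
plan(p,Rt,12,-1)
E
```

```text
[527.71833492 250.04578125 174.2525496 ] 15.429089209475947 29.999826550483704 [ 4.22247174e-01  4.21772721e-01  1.76172404e+00 -3.19004404e-04
  9.54244885e-01  1.78114624e-01]
[658.48357826 -55.95933276 176.52112467]
[[-1,[-0.548,0.088,-0.004],[0.0241,-0.0175,-0.0659]],[-1,[-0.554,0.031,0.009],[0.0241,-0.0175,-0.0659]],[-1,[-0.554,-0.025,0.024],[0.0241,-0.0175,-0.0659]],[-1,[-0.547,-0.081,0.042],[0.0241,-0.0175,-0.0659]],[-1,[-0.534,-0.135,0.061],[0.0241,-0.0175,-0.0659]],[-1,[-0.516,-0.187,0.081],[0.0241,-0.0175,-0.0659]],[-1,[-0.491,-0.236,0.103],[0.0241,-0.0175,-0.0659]],[-1,[-0.461,-0.281,0.126],[0.0241,-0.0175,-0.0659]],[-1,[-0.427,-0.321,0.15],[0.0241,-0.0175,-0.0659]],[-1,[-0.387,-0.357,0.174],[0.0241,-0.0175,-0.0659]],[-1,[-0.343,-0.388,0.198],[0.0241,-0.0175,-0.0659]],[-1,[-0.296,-0.413,0.222],[0.0241,-0.0175,-0.0659]]]
```

>>> {"fn": "apply_moves", "kwargs": {
  "targets": [
    [-1,[-0.548,0.088,-0.004],[0.0241,-0.0175,-0.0659]],
    [-1,[-0.554,0.031,0.009],[0.0241,-0.0175,-0.0659]],
    [-1,[-0.554,-0.025,0.024],[0.0241,-0.0175,-0.0659]],
    [-1,[-0.547,-0.081,0.042],[0.0241,-0.0175,-0.0659]],
    [-1,[-0.534,-0.135,0.061],[0.0241,-0.0175,-0.0659]],
    [-1,[-0.516,-0.187,0.081],[0.0241,-0.0175,-0.0659]]
  ]
}}

```text
t: 15.9
ee_pos: [591.7, 95.5, 171.8]
orientation: [-1.059, -2.913, 0.435]
ft_force: [-0.6, 0.7, -0.9]
width: 15.5
grasp_force: 30.0
```

>>> {"fn": "apply_moves", "kwargs": {
  "targets": [
    [-1,[-0.491,-0.236,0.103],[0.0241,-0.0175,-0.0659]],
    [-1,[-0.461,-0.281,0.126],[0.0241,-0.0175,-0.0659]],
    [-1,[-0.427,-0.321,0.15],[0.0241,-0.0175,-0.0659]],
    [-1,[-0.387,-0.357,0.174],[0.0241,-0.0175,-0.0659]],
    [-1,[-0.343,-0.388,0.198],[0.0241,-0.0175,-0.0659]],
    [-1,[-0.296,-0.413,0.222],[0.0241,-0.0175,-0.0659]],
    [-1,[0,0,0],[0,0,0]]
  ]
}}

```text
t: 16.77
ee_pos: [656.5, -57.2, 172.4]
orientation: [-0.082, -3.012, 0.81]
ft_force: [0.0, 1.0, -0.8]
width: 15.2
grasp_force: 30.0
```

```bash
cat > v.py <<'E'
from h import *
import sys
x=[652.2,-151.9,-.055,0]
cs,ob=see(["carrier_hole","carrier_post","lock_pin","bed"],("wrist","side","top"));c=cs[0]
for q,n,uv,s in ob: print(q["name"],n,uv.round(1),round(s,2), "pred",proj(q,pts(x)[n]).round(1) if n!="lock_pin" else "")
o=ctrl.get_obs();T=np.array(o["ee_pos"]);Rt=R.from_rotvec(o["orientation"]).as_matrix()
Rb=bedR(x[2]);print("bed",(Rb.T@(T-[x[0],x[1],90])).round(1),"tilt",np.degrees(np.arccos(-Rb[:,2]@Rt[:,2])).round(2),o["t"],o["ft_force"],o["width"])
for k in(10.2,14.2,52): print("pin z",k,proj(c,T+Rt@np.array([0,0,k])).round(1))
cv2.imwrite(f"pics/{sys.argv[1]}.png",cv2.resize(c["px"][60:280,110:402],None,fx=2.7,fy=2.7,interpolation=cv2.INTER_CUBIC))
import pickle;pickle.dump((c,T,Rt),open(sys.argv[1]+".pkl","wb"))
E
python3 v.py v1
```

```text
wrist carrier_hole [250.5 187.4] 0.68 pred [248.3 186.2]
side carrier_hole [257. 142.] 0.93 pred [258.3 141.4]
top carrier_hole [335.7 172.9] 0.72 pred [335.4 170.6]
wrist carrier_post [311.4 196.2] 0.9 pred [310.4 195.4]
side carrier_post [240.7 156. ] 0.92 pred [243.3 155. ]
top carrier_post [307.2 166.8] 0.79 pred [307.8 167.5]
wrist lock_pin [246.8 222.4] 0.71 pred 
side lock_pin [242.6 117.8] 0.65 pred 
top lock_pin [399.  170.9] 0.57 pred 
side bed [267.6 129.5] 0.87 pred [267.2 129.7]
top bed [353.2 173.9] 0.89 pred [353.7 171.4]
bed [-40.9  -0.  120.6] tilt 0.23 17.525 [-0.64020682 -0.1605499   0.13405895] 14.963277885284565
pin z 10.2 [249. 224.]
pin z 14.2 [249.  221.7]
pin z 52 [249.  203.9]
```

View pics/v1.png

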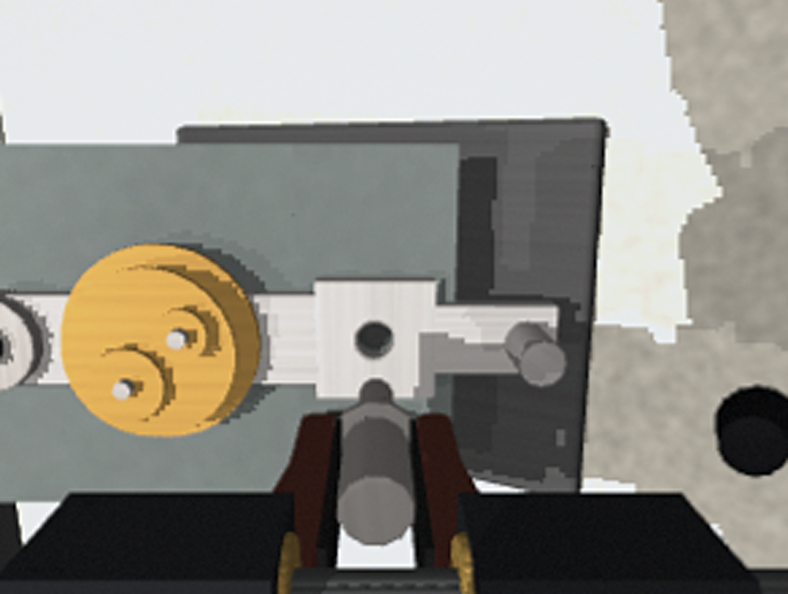

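```bash
cat > r.py <<'E'
from h import *
import sys,pickle
c,T,Rt=pickle.load(open(sys.argv[1]+".pkl","rb"));u=eval(sys.argv[2]);uv=(110+(u[0]+.5)/2.7-.5,60+(u[1]+.5)/2.7-.5)
x=[652.2,-151.9,-.055,0];Rb=bedR(x[2]);n=Rb[:,2];P=pts(x)["carrier_hole"]
o,v=ray(c,uv);q=o+v*((P-o)@n)/(v@n);print("hole in tool",(Rt.T@(q-T)).round(2),"bed",(Rb.T@(q-[x[0],x[1],90])).round(1))
print("tongue top err per mm height: x", (Rt.T@v/ (v@n)).round(2))
E
python3 r.py v1 "(374,339.5)"
```

```text
hole in tool [  0.41  -0.74 109.64] bed [-39.9  -0.8  11. ]
tongue top err per mm height: x [ 0.26  0.   -1.  ]
```

>>> {"fn": "apply_moves", "kwargs": {
  "targets": [
    [-1,[0.008,-0.015,0.4],[0,0,0]],
    [-1,[0,0,0.4],[0,0,0]],
    [-1,[0,0,0.2],[0,0,0]],
    [-1,[0,0,0],[0,0,0]]
  ]
}}

```text
t: 18.02
ee_pos: [654.6, -82.8, 129.7]
orientation: [-0.081, -3.012, 0.81]
ft_force: [-0.1, 0.2, 0.9]
width: 14.8
grasp_force: 30.0
```

```bash
python3 v.py v2
```

```text
wrist carrier_hole [250.1 200.6] 0.77 pred [249.2 201.8]
side carrier_hole [256.8 142.6] 0.66 pred [258.3 141.4]
top carrier_hole [336.9 170.7] 0.78 pred [335.4 170.6]
wrist carrier_post [326.2 216.9] 0.88 pred [326.5 215.7]
side carrier_post [243.1 157.5] 0.81 pred [243.3 155. ]
top carrier_post [306.  170.3] 0.95 pred [307.8 167.5]
wrist lock_pin [246.  223.5] 0.88 pred 
side lock_pin [250.2 129.1] 0.5 pred 
top lock_pin [324.2 163.6] 0.61 pred 
wrist bed [203.6 198.8] 0.63 pred [202.7 197.7]
side bed [266.7 127.2] 0.59 pred [267.2 129.7]
top bed [352.  174.9] 0.78 pred [353.7 171.4]
bed [-40.   -0.6  70.6] tilt 0.23 18.775 [-0.28486379  0.41205512 -0.55125955] 15.525063435767805
pin z 10.2 [249.  223.8]
pin z 14.2 [249.  221.5]
pin z 52 [249.  203.8]
```

View pics/v2.png

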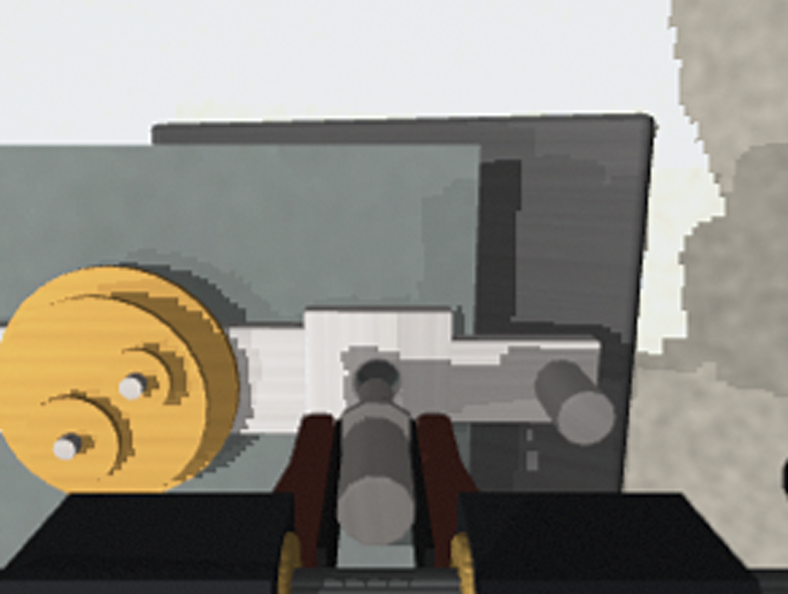

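```bash
python3 r.py v2 "(377,380)"; python3 r.py v2 "(377,308.5)"
```

```text
hole in tool [ 0.39  0.24 59.62] bed [-40.1  -1.2  11. ]
tongue top err per mm height: x [ 0.31 -0.   -1.  ]
hole in tool [22.57  0.19 59.7 ] bed [-40.  -23.4  11. ]
tongue top err per mm height: x [ 0.21 -0.   -1.  ]
```

>>> {"fn": "apply_moves", "kwargs": {
  "targets": [
    [-1,[0.009,0.003,0.08],[0,0,0]],
    [-1,[0,0,0.1],[0,0,0]],
    [-1,[0,0,0.1],[0,0,0]],
    [-1,[0,0,0],[0,0,0]]
  ]
}}

```text
t: 19.27
ee_pos: [654.2, -89.2, 118.3]
orientation: [-0.08, -3.014, 0.81]
ft_force: [0.8, -0.2, 0.1]
width: 15.3
grasp_force: 30.0
```

>>> {"fn": "apply_moves", "kwargs": {
  "targets": [
    [-1,[0,0,0.1],[0,0,0]],
    [-1,[0,0,0],[0,0,0]]
  ]
}}

```text
t: 19.52
ee_pos: [654.2, -91.6, 114.2]
orientation: [-0.08, -3.014, 0.81]
ft_force: [0.7, 0.6, -1.0]
width: 15.5
grasp_force: 30.0
```

>>> {"fn": "apply_moves", "kwargs": {
  "targets": [
    [-1,[0,0,0.1],[0,0,0]],
    [-1,[0,0,0.1],[0,0,0]],
    [-1,[0,0,0],[0,0,0]]
  ]
}}

```text
t: 19.9
ee_pos: [653.7, -96.7, 105.4]
orientation: [-0.08, -3.014, 0.81]
ft_force: [-0.7, 0.2, -0.6]
width: 15.6
grasp_force: 30.0
```

No contact forces; the shaft is in the bed hole. About 20 mm remain.

>>> {"fn": "apply_moves", "kwargs": {
  "targets": [
    [-1,[0,0,0.12],[0,0,0]],
    [-1,[0,0,0.12],[0,0,0]],
    [-1,[0,0,0.08],[0,0,0]],
    [-1,[0,0,0],[0,0,0]]
  ]
}}

```text
t: 20.4
ee_pos: [653.3, -104.6, 91.6]
orientation: [-0.08, -3.014, 0.81]
ft_force: [0.3, -0.1, -0.1]
width: 15.5
grasp_force: 30.0
```

>>> {"fn": "apply_moves", "kwargs": {
  "targets": [
    [-1,[0,0,0.04],[0,0,0]],
    [-1,[0,0,0.03],[0,0,0]],
    [-1,[0,0,0],[0,0,0]]
  ]
}}

```text
t: 20.78
ee_pos: [653.5, -106.2, 89.0]
orientation: [-0.08, -3.015, 0.81]
ft_force: [0.2, -1.2, -0.3]
width: 15.1
grasp_force: 30.0
```

```bash
python3 arc.py
```

```text
bed [-40.1  -1.2  22. ] r 140.05971386476745 th 0.008887784202630816 15.119436280529673 29.999850690364838 [ 0.20963379 -1.24257612 -0.32701278] 20.775
```

>>> {"fn": "apply_moves", "kwargs": {
  "targets": [
    [-1,[0,0,0.02],[0,0,0]],
    [-1,[0,0,0.02],[0,0,0]],
    [-1,[0,0,0],[0,0,0]]
  ]
}}

```text
t: 21.15
ee_pos: [653.7, -106.6, 88.5]
orientation: [-0.081, -3.016, 0.811]
ft_force: [-3.2, 5.7, 8.1]
width: 15.8
grasp_force: 30.0
```

>>> {"fn": "apply_moves", "kwargs": {
  "targets": [
    [-1,[0,0,0],[0,0,0]],
    [-0.3,[0,0,0],[0,0,0]],
    [-0.3,[0,0,0],[0,0,0]],
    [-0.3,[0,0,0],[0,0,0]],
    [-0.3,[0,0,-0.3],[0,0,0]],
    [-0.3,[0,0,-0.7],[0,0,0]],
    [-0.3,[0,0,-0.9],[0,0,0]],
    [-0.3,[0,0,0],[0,0,0]]
  ]
}}

```text
t: 22.15
ee_pos: [659.0, -57.7, 173.7]
orientation: [-0.08, -3.023, 0.811]
ft_force: [0.8, -0.5, -0.7]
width: 30.8
grasp_force: 0.0
```

```bash
python3 v.py v3; python3 arc.py
```

```text
wrist carrier_hole [247.4 185. ] 0.73 pred [249.  182.5]
side carrier_hole [254.9 142.7] 0.96 pred [258.3 141.4]
top carrier_hole [334.4 173.5] 0.76 pred [335.4 170.6]
wrist carrier_post [313.5 192.6] 0.89 pred [311.3 191.5]
side carrier_post [243.8 157.8] 0.91 pred [243.3 155. ]
top carrier_post [305.4 168.5] 0.76 pred [307.8 167.5]
wrist lock_pin [246.8 181.6] 0.9 pred 
side lock_pin [255. 142.] 0.69 pred 
top lock_pin [331.3 170.8] 0.55 pred 
wrist bed [211.9 180. ] 0.97 pred [210.2 179.8]
side bed [265.9 128.8] 0.97 pred [267.2 129.7]
bed [-40.2  -0.9 115. ] tilt 0.24 22.9 [ 0.13329221 -0.13385282  0.19956223] 30.515751119320996
pin z 10.2 [249.4 215.4]
pin z 14.2 [249.3 213.3]
pin z 52 [249.2 196.8]
bed [-40.2  -0.9 115. ] r 140.21031882496396 th 0.006387469103564042 30.515751119320996 0.0 [ 0.13329221 -0.13385282  0.19956223] 22.9
```

View pics/v3.png

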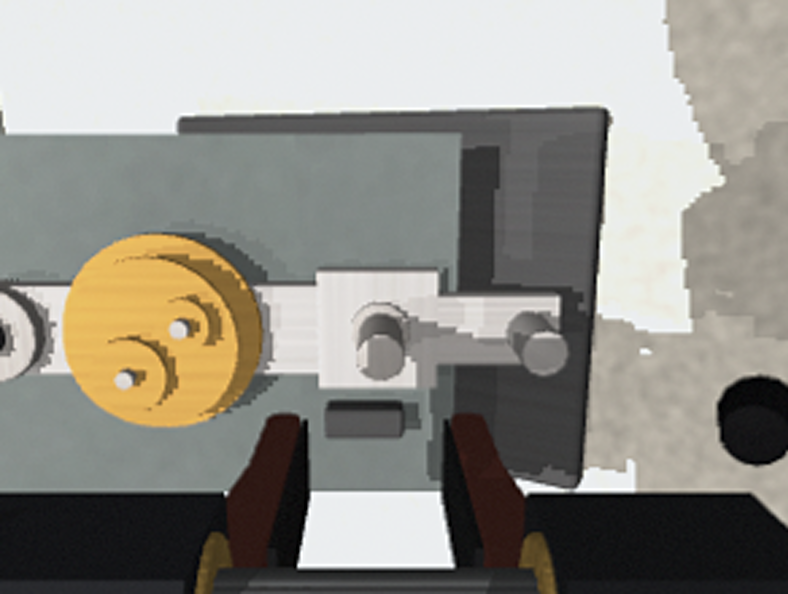

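The pin is standing in the tongue: its collar is flat at about (378,327) in the crop and its grip runs parallel to the post at (540,350). The arm is clear, so I'm handing the job in.

```bash
python3 -c "
from workcell import ctrl
print(ctrl.close_job())"
```

```text
the job is handed in; nothing more can be done
None
```

The carrier is back against its stop, the lock pin is pushed through both holes with its collar resting on the carrier and let go, and the job is handed in at about 23 s of the 53 s allowed; no verdict came back when I handed it in.

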